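# Check the pigment balance, then hold its draught shield open

### The arm

A 6-joint arm with a two-finger parallel gripper is mounted at the origin on the work surface. World frame = base frame: x ahead of the robot, y to its left, z up, the work surface at z = 0. Lengths are in m, angles in rad, forces in N, time in s.
With the tool pointing down it reaches from about 0.25 to 0.775 m from the base axis. Payload 4 kg.
Tool frame: the origin (TCP) lies at the centre of the arm's flange, where the gripper is bolted on; the fingertips stand 173 mm ahead of it and the grasp point (between the pads) lies 155 mm ahead of it; z points along the fingers, y is the line along which they close (so a half turn about z gives the same grasp; the last joint's range is limited). The gripper opens to 85 mm and grips with 20 to 120 N. Pads are 22 mm wide; open, the fingers measure 114 mm over their backs; the gripper's body (76 mm by 85 mm) begins 54 mm behind the grasp point. The pads swing forward as they close: fully open they stand 13 mm farther back than shut.
Start: joints at [-0.103, 0.087, 1.371, -0, 1.684, -0.103], TCP at [0.55, -0, 0.405] pointing down, gripper open.
Joint ranges: [-3.1, 3.1], [-0.76, 2.03], [0.27, 2.55], [-1.08, 4.22], [0.17, 2.65], [-2.57, 2.57]. Speed limits (rad/s): [2.79, 2.79, 3.14, 3.14, 3.14, 3.14].

### API

Orientations are given as a unit quaternion [x, y, z, w].
In Python, from station import manip, optics, ticket gives the robot as it stands. The module is installed in compiled form; this text tells all that it offers.
- The arm moves only by the tool arm_command, never from a script. Its argument "rows" is a list of rows, each a list of 3 entries, a list of its own where there are three numbers: the gripper's target within -1 to 1 (shut at 1, half-way at 0, fully open at -1), then the shift along the world's x, y, z each as a share of 0.3 m, from -1 to 1, then the turn, a rotation vector about the world's x, y, z each as a share of 1.5 rad, from -1 to 1. In form: [[claw, [dx, dy, dz], [ax, ay, az]], ...]. A call has 1 to 20 rows; each row is the pose to reach, as a shift and turn from the pose commanded when the call began; what a row does not reach only later rows make up. A row lasts 1/12 s, in which the tool goes at most 41.7 mm and 7.16 degrees, less where a joint would pass 70% of its speed; a pose out of reach is approached as far as the arm can. A call with a number of a shift or a turn outside -1 to 1 is refused whole. A call with a gripper value outside its range is refused whole. The fingers move at their own pace and stop on an object; "newtons" is the grip in N (left out, the last holds). Time passes only in rows, so rows that repeat a pose let the fingers close. It gives the time, the measured TCP pose, the force, the opening and the grip force at its end, in the units of the state.
- manip.state(): the state, without advancing time (a new reading comes with each control period).
- optics.capture(name): name is "scene" or "side" or "wrist"; returns the picture (480x640x3 uint8, red, green, blue); there is no depth.
- optics.camera_model(name): a dict with "intrinsics" (3x3 intrinsics, pixels), "k1" (the pictures are not rectified: a ray, as slopes to the right and down, at radius r is drawn at 1 + k1 r^2 times it, then the intrinsics apply), "pose" (4x4, takes a point from camera to world coordinates). Camera axes: x right, y up, looking along -z (the intrinsics and any distortion apply to the point x, -y, -z); pixel columns grow to the right and rows downward; lengths in m; the calibration is good to about 2 mm. A picture is of the moment at which its call begins: read the wrist's pose just before it. camera_model takes no time and is no camera call; for the wrist camera it gives the pose at the moment of the call.
- ticket.hand_in(): hands the job in; it is judged then, once.
The state is a dict: "clock": time; "q": joint angles; "joint_velocities": joint speeds; "joint_efforts": joint torques, N m; "ee_pos": TCP position; "tcp_rot": TCP orientation; "force": force on the tool from outside, world axes, zero at the start; "torque": the same for the moment, N m; "gripper_width": finger opening in m; "grip_force": force on a finger pad.
Only numpy, scipy, OpenCV 4.12 (cv2) and the standard library are available. Lean on these libraries where they do the work, as an engineer would, in place of code of your own. Each camera call takes 0.05 s, during which the arm holds its last target. There are 200 camera calls.

### The job

Check the pigment balance before it is loaded: with the draught shield shut, push the arrest lever right over to the back, away from the robot, so that the beam drops free and comes to rest, then bring the lever fully forward again, towards the robot, so that the beam is held level. Then pull the spring-return shield out sideways by its black tab until its pointer lines up with the mark on the rail, and finish while still holding it there, for it springs shut if let go; leave the weight on the balance and the crockery and paint things where they stand.

Things in the scene. Friction and masses are not known exactly. Their poses are not given: they have to be found in the camera images.
- balance: pigment balance fixed to the table, grey base 220 (x) x 370 (y) x 30 mm, origin under its middle; front = its -x side (towards the robot), +y its left. Brass beam along y, height 140 mm, 270 mm long, on a column at y 0 (top 160 mm). Arrest lever front right; clear case over the pan on the left (y 50 to 182, top 154 mm). Only lever and shield tab stand above 170 mm
- beam (a joint): beam tilt, rad: 0 = level (arrested), 0.14 = right end dropped onto its stop (free). It drops by itself in under 1 s once the lever is past about 0.2; a roller on the lever lifts it level again; it is level to 0.05 only when the lever is within about 0.05 of its front stop
- lever (a joint): arrest lever, rad: 0 = front stop, leaning 0.5 rad to the balance's -x, beam arrested; 1.0 = rear stop, leaning 0.5 rad to +x, beam free. Starts at 0 to 0.02. Turns about the balance's y axis through lever_hinge; friction 0.12 Nm (1.2 N at the knob), stays where it is left
- lever_knob (a point): centre of the black ball knob, 24 mm across, on the 8 mm steel rod of the arrest lever, 100 mm from the hinge, 198 mm above the table at either stop; free to grasp from above, both fingers along y or x
- lever_hinge (a point): point on the arrest lever's axis, 110 mm above the table, in the lever's plane
- shield: clear sliding front panel (126 mm wide) of the case, with tab and pointer; origin at the tab's foot, 160 mm above the table, axes as the balance. Slides only along the balance's y: shut at y = 115 mm in its frame, opens to +y by up to 110 mm. A spring closes it: 3.6 N when shut plus 60 N per m of opening, and 0.5 N friction
- shield_tab (a point): point to grasp on the upright black tab, 14 mm (x) by 22 mm (y) by 60 mm tall; this point is on its centre line, 40 mm above its foot and 20 mm below its top, 200 mm above the table
- pointer_tip (a point): tip of the 4 mm wide steel pointer blade, 30 mm towards the balance's -x from the tab's foot, in line with the tab's centre, 160 mm above the table; moves with the shield
- mark_tip (a point): tip of the mark: 4 mm wide steel blade pointing to +x on a dark clip fixed on the aluminium top rail (rail at x = -98 mm, top 152 mm, ending in a post at y = 302 mm); axes as the balance, blade top at 163 mm. Pointer at the mark = pointer_tip and mark_tip at the same y in the balance's frame: 50 to 90 mm of shield travel, elsewhere each time
- weight: brass knobbed weight, 26 mm across, 32 mm tall, standing on the balance's base; origin under it; leave alone
- mug: white mug, 84 mm across, 85 mm tall, origin under it; leave alone
- pot: white round lidded pot, 96 mm across, 107 mm tall, origin under it; leave alone
- paintjar: paint jar, 60 mm across, 80 mm tall, origin under it; leave alone
- jarlid: blue jar lid, 62 mm across, 12 mm thick, origin under it; leave alone
- dish: small white dish, 90 mm across, 18 mm tall, origin under it; leave alone
- brush: 200 mm flat paint brush with a light wooden handle, lying on the table, origin under its middle; leave alone

How it is judged:
On the way, in this order (a step that is already met when the one before it is completed fails the run):
1. arrest lever over to the back, beam dropped and at rest (value of joint lever above 0.8 rad and value of joint beam above 0.12 rad and velocity of joint beam between -0.05 and 0.05 rad/s), for 0.3 s.
2. lever fully forward again, beam held level (value of joint lever below 0.06 rad and value of joint beam below 0.05 rad), for 0.3 s.
At the end, for the whole second after the job is handed in: the shield's pointer stands within 5 mm of the mark along the rail and at rest, the fingers holding the shield against its spring (contact force over 1.5 N), lever within 0.06 rad of its front stop, beam level within 0.05 rad (all of step 2 and y of pointer_tip in the frame of mark_tip between -0.005 and 0.005 m and contact force between the fingers and shield above 1.5 N and linear speed of shield below 0.01 m/s); the arm keeps its last pose, push and grip.
It fails at once if the shield opened more than 20 mm while the beam was not arrested (y of shield in the frame of balance above 0.135 m and value of joint beam above 0.07 rad).
It fails at once if a bystander was moved more than 25 mm (distance of any of weight, mug, pot, paintjar, jarlid, dish, brush from where it was at the start of the episode above 0.025 m).
It also fails if it takes over 54 s, if anything falls off the work surface, if the arm or the gripper's body presses on something with over 40 N, if the wrist force passes 120 N, or if a joint passes its speed limit or range.

## Working session

There is one attempt and no reset: what is moved stays moved. The work goes in short steps, Python scripts to look and compute and a tool call to move; the robot and the scene stay as the last step left them, time stands still between calls to the robot, and variables do not carry over. Pictures are saved under pics/ and viewed, at most 10 in all, crops included, and the job is handed in when it is done.

Besides the shell and the picture viewer there is one more tool, called after "Call:" by a JSON object that holds its "api" and its "payload". arm_command: Moves the arm, as the interface text tells. Its arguments: {"type":"object","properties":{"rows":{"type":"array","items":{"type":"array"}},"newtons":{"type":"number"}},"required":["rows"]}

```bash
mkdir -p pics; cat > h.py <<'E'
import numpy as np, cv2
from station import manip, optics, ticket
def ray(m,u,v):
    K=np.array(m["intrinsics"]);k1=m["k1"];T=np.array(m["pose"])
    xd=np.array([(u-K[0,2])/K[0,0],(v-K[1,2])/K[1,1]]);x=xd.copy()
    for _ in range(30): x=xd/(1+k1*(x@x))
    d=T[:3,:3]@np.array([x[0],-x[1],-1]);return T[:3,3],d/np.linalg.norm(d)
def onz(m,u,v,z):
    o,d=ray(m,u,v);return o+d*(z-o[2])/d[2]
def tri(*rs):
    A=np.zeros((3,3));b=np.zeros(3)
    for o,d in rs:
        P=np.eye(3)-np.outer(d,d);A+=P;b+=P@o
    p=np.linalg.solve(A,b)
    return p,[np.linalg.norm((np.eye(3)-np.outer(d,d))@(p-o)) for o,d in rs]
def proj(m,p):
    K=np.array(m["intrinsics"]);T=np.array(m["pose"])
    c=T[:3,:3].T@(np.array(p)-T[:3,3]);x=np.array([c[0],-c[1]])/-c[2];x=x*(1+m["k1"]*(x@x))
    return K[:2,:2]@x+K[:2,2]
def snap(n,f):
    im=optics.capture(n);cv2.imwrite(f"pics/{f}.png",im[:,:,::-1]);return im
E
python3 - <<'E'
from h import *
for n in("scene","side","wrist"):
    snap(n,n+"0");m=optics.camera_model(n);print(n,np.round(m["pose"],3).tolist(),np.round(m["intrinsics"],1).tolist(),m["k1"])
print(manip.state())
E
```

```text
scene [[-0.572, -0.563, 0.597, 1.176], [0.82, -0.387, 0.421, 0.461], [-0.006, 0.73, 0.684, 0.835], [0.0, 0.0, 0.0, 1.0]] [[460.0, 0.0, 322.3], [0.0, 460.0, 229.7], [0.0, 0.0, 1.0]] -0.11833864815652544
side [[0.952, 0.202, -0.23, 0.324], [-0.306, 0.594, -0.744, -0.752], [-0.013, 0.778, 0.628, 0.78], [0.0, 0.0, 0.0, 1.0]] [[547.2, 0.0, 322.5], [0.0, 547.2, 247.3], [0.0, 0.0, 1.0]] 0.022665544418947227
wrist [[1.0, -0.0, 0.002, 0.55], [-0.0, 0.95, 0.311, 0.08], [-0.002, -0.311, 0.95, 0.373], [0.0, 0.0, 0.0, 1.0]] [[418.8, 0.0, 327.3], [0.0, 418.8, 243.7], [0.0, 0.0, 1.0]] 0.03451231380791526
{'clock': 0.15, 'q': array([-1.03098569e-01,  8.78335521e-02,  1.37190970e+00,  8.17872669e-07,
        1.68362671e+00, -1.03115171e-01]), 'joint_velocities': array([ 0.00139211, -0.00164297, -0.00534102, -0.00024813, -0.00026321,
        0.00022271]), 'joint_efforts': array([ 1.22744677e-03, -3.52374566e+01, -3.13678122e+01, -1.70676763e-04,
        8.12124257e-03, -6.53522420e-05]), 'ee_pos': array([5.49919290e-01, 4.64223977e-06, 4.03780024e-01]), 'tcp_rot': array([ 7.07100600e-01,  7.07112404e-01, -5.60046345e-04, -6.89967845e-04]), 'force': array([-0.10651313, -0.02701307,  0.13378567]), 'torque': array([-0.02824286,  0.02928575,  0.00645043]), 'grip_force': 0.0, 'gripper_width': 0.08543602325997893}
```

View pics/scene0.png

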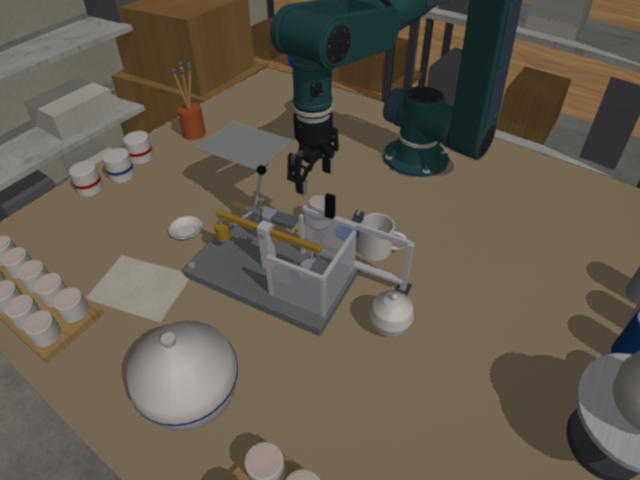

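View pics/side0.png

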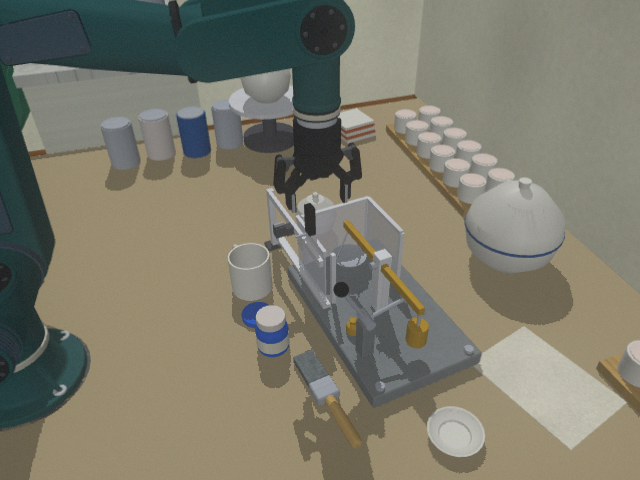

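View pics/wrist0.png

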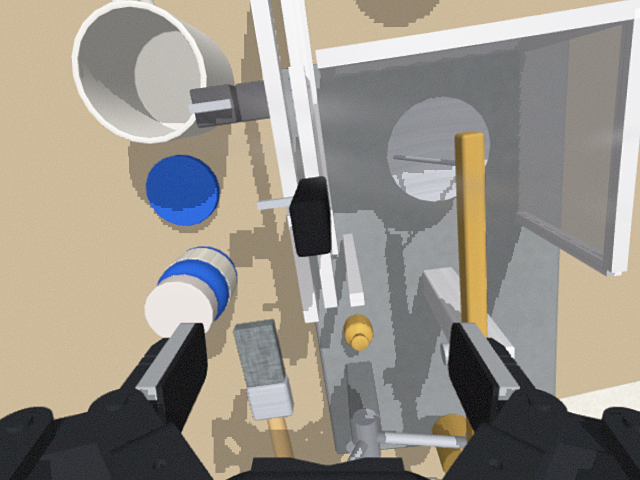

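The scene view shows the knob at about (261,170) and the tab at (330,206). The side view has the knob at (341,289) and the tab at (310,219). The wrist view shows the pointer tip near (258,205) and the mark clip near (215,105). I'll measure with masks and zoom in on the mark.

```bash
python3 - <<'E'
from h import *
W=cv2.imread("pics/wrist0.png");S=cv2.imread("pics/side0.png");C=cv2.imread("pics/scene0.png")
a=cv2.resize(W[60:260,170:370],(400,400),interpolation=cv2.INTER_CUBIC)
b=cv2.resize(S[190:310,260:380],(400,400),interpolation=cv2.INTER_CUBIC)
cv2.imwrite("pics/z1.png",np.hstack([a,b]))
def blob(im,x0,y0,x1,y1,t=45):
    m=(im[y0:y1,x0:x1].max(2)<t).astype(np.uint8)
    n,l,s,c=cv2.connectedComponentsWithStats(m)
    for i in range(1,n):
        if s[i,4]>25: print(s[i,:4]+[x0,y0,0,0],s[i,4],np.round(c[i]+[x0,y0],1))
for nm,im,bs in(("scene",C,[(250,160,275,182),(318,188,342,222)]),("side",S,[(328,276,356,304),(298,198,322,240)]),("wrist",W,[(285,170,335,262)])):
    for q in bs: print(nm);blob(im,*q)
E
```

```text
scene
[257 166   9   9] 61 [260.9 169.7]
scene
[325 194  10  25] 213 [329.7 205.9]
side
[334 283  15  13] 92 [340.9 289.1]
side
wrist
[290 179  41  77] 2540 [310.8 218.7]
```

View pics/z1.png

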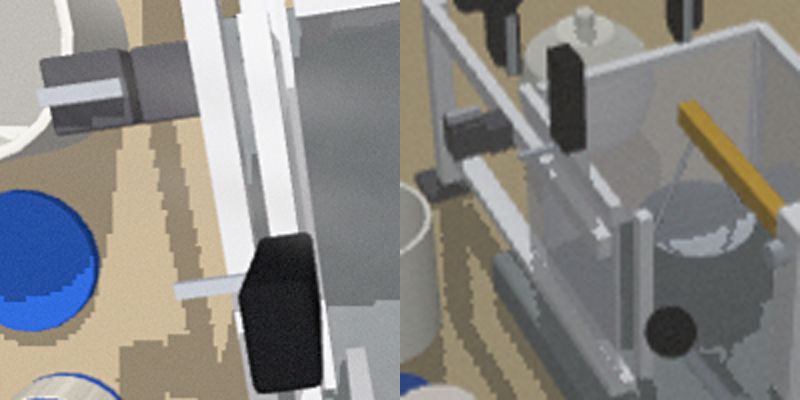

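The left crop shows the pointer as a pale blade with its tip near wrist pixel (258,205). The mark is a pale blade from about (189,109) to (231,102) on a dark clip. The right crop shows the clip and tab in the side view.

```bash
python3 - <<'E'
from h import *
S=cv2.imread("pics/side0.png");W=cv2.imread("pics/wrist0.png")
mw,ms,mc=[optics.camera_model(n) for n in("wrist","side","scene")]
r=lambda *a:print(a[0],*[np.round(x,4) for x in a[1:]])
k,e=tri(ray(mc,260.9,169.7),ray(ms,340.9,289.1));r("knob",k,e)
m=(S[198:240,300:320].max(2)<60).astype(np.uint8);ys,xs=np.nonzero(m);print("side tab",xs.min()+300,xs.max()+300,ys.min()+198,ys.max()+198,xs.mean()+300,ys.mean()+198)
t,e=tri(ray(mc,329.7,205.9),ray(ms,xs.mean()+300,ys.mean()+198));r("tabmid(z.19)",t,e)
# tab top face corners wrist approx at z .22
r("wrist pointer tip",onz(mw,258,205.5,.16),"blade root",onz(mw,288,201,.16))
r("mark ends",onz(mw,189,109,.163),onz(mw,231,102.5,.163))
# pale-blue blades centreline
for nm,x0,x1,y0,y1 in(("mark",190,230,96,116),("ptr",259,288,195,212)):
    P=[]
    for x in range(x0,x1,3):
        c=W[y0:y1,x].astype(int);w=np.clip(c[:,0]-150 if nm=="mark" else (c[:,0]-c[:,2]+5),0,None)
        P.append((x,round(float((w*np.arange(y0,y1)).sum()/max(w.sum(),1)),1)))
    print(nm,P)
r("rail L edge z.152",*[onz(mw,u,v,.152) for u,v in((252,0),(305,320))])
for n,mm in(("side",ms),):r("proj ptr,mark in side",proj(mm,onz(mw,258,205.5,.16)),proj(mm,onz(mw,231,102.5,.163)))
E
```

```text
knob [ 0.5325 -0.1695  0.1982] [0.0001 0.0001]
side tab 304 315 204 235 309.50689655172414 219.06551724137933
tabmid(z.19) [0.5426 0.0339 0.19  ] [0.0002 0.0002]Traceback (most recent call last):
  File "<stdin>", line 9, in <module>
  File "<stdin>", line 4, in <lambda>
    return _wrapfunc(a, 'round', decimals=decimals, out=out)
    return _wrapit(obj, method, *args, **kwds)
    result = getattr(arr, method)(*args, **kwds)
numpy._core._exceptions._UFuncNoLoopError: ufunc 'multiply' did not contain a loop with signature matching types (dtype('<U10'), dtype('float64')) -> None
```

Knob and tab match their expected heights (198 and 190 mm).

```bash
python3 - <<'E'
from h import *
W=cv2.imread("pics/wrist0.png")
mw,ms=[optics.camera_model(n) for n in("wrist","side")]
r=lambda *a:print(a[0],*[np.round(x,4) for x in a[1:]])
r("ptr",onz(mw,258,205.5,.16),onz(mw,288,201,.16))
r("mark",onz(mw,189,109,.163),onz(mw,231,102.5,.163))
for nm,x0,x1,y0,y1 in(("mark",192,230,96,116),("ptr",260,288,195,212)):
    P=[]
    for x in range(x0,x1,3):
        c=W[y0:y1,x].astype(int);w=np.clip(c[:,0]-150 if nm=="mark" else (c[:,0]-c[:,2]-5),0,None)
        P.append((x,round(float((w*np.arange(y0,y1)).sum()/max(w.sum(),1)),1)))
    print(nm,P)
r("rail",*[onz(mw,u,v,.152) for u,v in((252,0),(305,320),(275,0),(317,320))])
r("side px",proj(ms,onz(mw,258,205.5,.16)),proj(ms,onz(mw,231,102.5,.163)),proj(ms,onz(mw,189,109,.163)))
E
```

```text
ptr [0.5132 0.0315 0.16  ] [0.5288 0.0339 0.16  ]
mark [0.4836 0.0788 0.163 ] [0.5036 0.0818 0.163 ]
mark [(192, 109.8), (195, 107.8), (198, 107.4), (201, 107.0), (204, 106.6), (207, 106.2), (210, 105.9), (213, 105.3), (216, 104.9), (219, 104.6), (222, 104.1), (225, 103.6), (228, 103.2)]
ptr [(260, 204.9), (263, 204.9), (266, 204.2), (269, 203.6), (272, 203.6), (275, 203.2), (278, 202.5), (281, 202.5), (284, 201.6), (287, 201.5)]
rail [0.5144 0.1263 0.152 ] [ 0.5359 -0.0392  0.152 ] [0.525  0.1263 0.152 ] [ 0.543  -0.0392  0.152 ]
side px [295.0314 235.8739] [283.1023 220.415 ] [273.2914 223.3082]
```

The numbers agree: balance yaw is about 0.135 rad, and the mark is about 51 mm along +y' from the pointer. The knob goes from (0.5325,-0.1695) along balance x by 96 mm, that is (+0.095,+0.013). I'll cage the knob between the fingers along x.

Call:
{"api": "arm_command", "payload": {"newtons": 20, "rows": [[-1,[-0.058,-0.565,0],[0,0,0.09]],[-1,[-0.058,-0.565,0],[0,0,0.09]],[-1,[-0.058,-0.565,0],[0,0,0.09]],[-1,[-0.058,-0.565,0],[0,0,0.09]],[-1,[-0.058,-0.565,0],[0,0,0.09]],[-1,[-0.058,-0.565,0],[0,0,0.09]],[-1,[-0.058,-0.565,-0.16],[0,0,0.09]],[-1,[-0.058,-0.565,-0.16],[0,0,0.09]],[-1,[-0.058,-0.565,-0.16],[0,0,0.09]],[0.2,[-0.058,-0.565,-0.16],[0,0,0.09]],[0.2,[-0.058,-0.565,-0.16],[0,0,0.09]],[0.2,[-0.058,-0.565,-0.16],[0,0,0.09]],[0.2,[-0.058,-0.565,-0.16],[0,0,0.09]],[0.2,[-0.058,-0.565,-0.16],[0,0,0.09]],[0.2,[-0.058,-0.565,-0.16],[0,0,0.09]]]}}

```text
clock: 1.4
ee_pos: [0.5327, -0.1695, 0.3576]
tcp_rot: [0.658, 0.753, 0.0, 0.001]
force: [0.7, -0.9, 0.1]
gripper_width: 0.0343
grip_force: 0.0
```

```bash
python3 - <<'E'
from h import *
snap("side","side1");s=manip.state();print(s["clock"],s["ee_pos"],s["gripper_width"],s["force"])
a=cv2.imread("pics/side1.png")[180:380,220:480];cv2.imwrite("pics/side1c.png",cv2.resize(a,None,fx=2.5,fy=2.5))
E
```

```text
1.45 [ 0.53267575 -0.16950511  0.35734645] 0.03397194400664726 [ 0.06112297 -0.81005031 -0.85791319]
```

View pics/side1c.png

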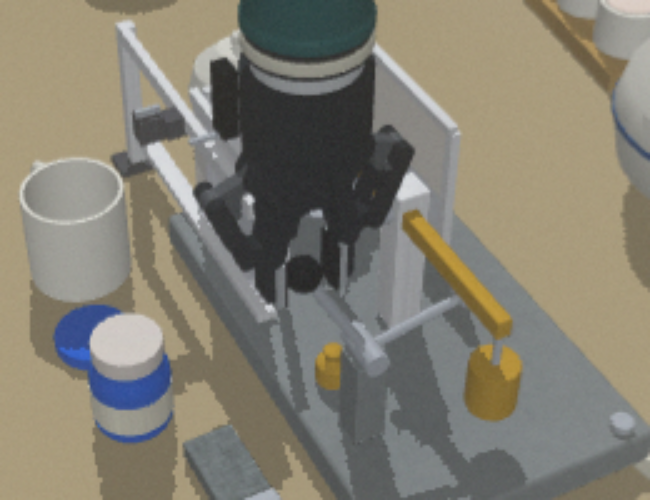

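The knob sits between the fingers. Now I'll push it to the back and wait there.

Call:
{"api": "arm_command", "payload": {"rows": [[0.2,[0.04,0.005,0.01],[0,0,0]],[0.2,[0.08,0.011,0.02],[0,0,0]],[0.2,[0.12,0.016,0.03],[0,0,0]],[0.2,[0.16,0.022,0.03],[0,0,0]],[0.2,[0.2,0.027,0.03],[0,0,0]],[0.2,[0.24,0.033,0.02],[0,0,0]],[0.2,[0.28,0.038,0.01],[0,0,0]],[0.2,[0.31,0.042,0],[0,0,0]],[0.2,[0.325,0.044,0],[0,0,0]],[0.2,[0.325,0.044,0],[0,0,0]],[0.2,[0.325,0.044,0],[0,0,0]],[0.2,[0.325,0.044,0],[0,0,0]],[0.2,[0.325,0.044,0],[0,0,0]],[0.2,[0.325,0.044,0],[0,0,0]],[0.2,[0.325,0.044,0],[0,0,0]],[0.2,[0.325,0.044,0],[0,0,0]],[0.2,[0.325,0.044,0],[0,0,0]],[0.2,[0.325,0.044,0],[0,0,0]],[0.2,[0.325,0.044,0],[0,0,0]],[0.2,[0.325,0.044,0],[0,0,0]]]}}

```text
clock: 3.12
ee_pos: [0.6301, -0.1563, 0.3567]
tcp_rot: [0.658, 0.753, 0.0, 0.0]
force: [-0.9, -0.5, 0.7]
gripper_width: 0.0337
grip_force: 0.0
```

Call:
{"api": "arm_command", "payload": {"rows": [[0.2,[0,0,0],[0,0,0]],[0.2,[0,0,0],[0,0,0]],[0.2,[0,0,0],[0,0,0]],[0.2,[0,0,0],[0,0,0]],[0.2,[0,0,0],[0,0,0]],[0.2,[0,0,0],[0,0,0]],[0.2,[0,0,0],[0,0,0]],[0.2,[0,0,0],[0,0,0]],[0.2,[0,0,0],[0,0,0]],[0.2,[0,0,0],[0,0,0]],[0.2,[0,0,0],[0,0,0]],[0.2,[0,0,0],[0,0,0]],[0.2,[0,0,0],[0,0,0]],[0.2,[0,0,0],[0,0,0]],[0.2,[0,0,0],[0,0,0]],[0.2,[0,0,0],[0,0,0]]]}}

```text
clock: 4.45
ee_pos: [0.6301, -0.1563, 0.3568]
tcp_rot: [0.658, 0.753, 0.0, 0.0]
force: [0.5, -0.7, 0.4]
gripper_width: 0.034
grip_force: 0.0
```

```bash
python3 - <<'E'
from h import *
snap("side","side2");s=manip.state();print(s["clock"],s["ee_pos"],s["gripper_width"],s["force"])
a=cv2.imread("pics/side2.png")[180:380,220:480];cv2.imwrite("pics/side2c.png",cv2.resize(a,None,fx=2.5,fy=2.5))
E
```

```text
4.5 [ 0.63010128 -0.15632316  0.35674918] 0.034209996876698 [ 0.24144138 -0.51563736 -0.13974003]
```

View pics/side2c.png

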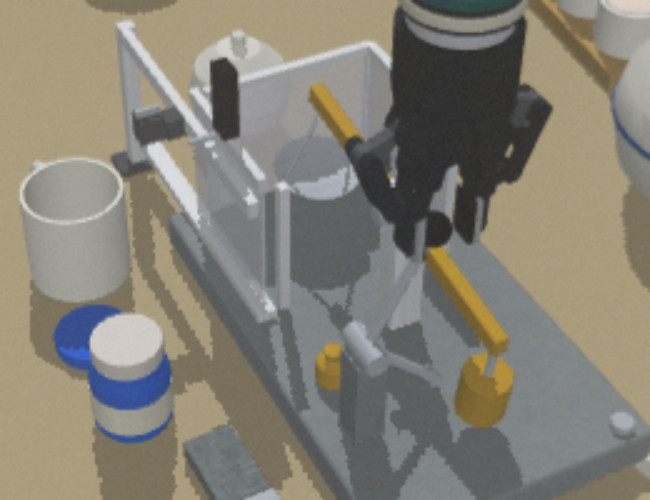

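The lever is over to the back and the right beam end has dropped. Now I'll bring it forward, pressing slightly past the stop.

Call:
{"api": "arm_command", "payload": {"rows": [[0.2,[-0.04,-0.005,0.01],[0,0,0]],[0.2,[-0.08,-0.011,0.02],[0,0,0]],[0.2,[-0.12,-0.016,0.03],[0,0,0]],[0.2,[-0.16,-0.022,0.03],[0,0,0]],[0.2,[-0.2,-0.027,0.03],[0,0,0]],[0.2,[-0.24,-0.033,0.02],[0,0,0]],[0.2,[-0.28,-0.038,0.01],[0,0,0]],[0.2,[-0.31,-0.042,0],[0,0,0]],[0.2,[-0.33,-0.045,0],[0,0,0]],[0.2,[-0.34,-0.046,0],[0,0,0]],[0.2,[-0.347,-0.047,0],[0,0,0]],[0.2,[-0.347,-0.047,0],[0,0,0]],[0.2,[-0.347,-0.047,0],[0,0,0]]]}}

```text
clock: 5.58
ee_pos: [0.5266, -0.1703, 0.3567]
tcp_rot: [0.658, 0.753, 0.001, 0.0]
force: [3.8, -0.2, -1.9]
gripper_width: 0.0341
grip_force: 2.2
```

Call:
{"api": "arm_command", "payload": {"rows": [[0.2,[-0.005,-0.001,0],[0,0,0]],[0.2,[-0.01,-0.001,0],[0,0,0]],[0.2,[-0.01,-0.001,0],[0,0,0]],[0.2,[-0.01,-0.001,0],[0,0,0]]]}}

```text
clock: 5.92
ee_pos: [0.5251, -0.1703, 0.3567]
tcp_rot: [0.657, 0.754, 0.003, 0.003]
force: [12.2, 0.7, -5.2]
gripper_width: 0.0339
grip_force: 6.1
```

Contact force rose to 12 N at the stop, so the lever is against it. Next I'll centre, open, lift and move over the tab.

Call:
{"api": "arm_command", "payload": {"rows": [[0.2,[0.028,0.003,0],[0,0,0]],[-1,[0.028,0.003,0],[0,0,0]],[-1,[0.028,0.003,0],[0,0,0]],[-1,[0.028,0.003,0],[0,0,0]],[-1,[0.028,0.003,0],[0,0,0]],[-1,[0.028,0.003,0],[0,0,0]],[-1,[0.028,0.003,0.19],[0,0,0]],[-1,[0.028,0.003,0.19],[0,0,0]],[-1,[0.028,0.003,0.19],[0,0,0]],[-1,[0.065,0.682,0.19],[0,0,0]],[-1,[0.065,0.682,0.19],[0,0,0]],[-1,[0.065,0.682,0.19],[0,0,0]],[-1,[0.065,0.682,0.19],[0,0,0]],[-1,[0.065,0.682,0.19],[0,0,0]],[-1,[0.065,0.682,0.19],[0,0,0]],[-1,[0.065,0.682,0.19],[0,0,0]],[-1,[0.065,0.682,0.19],[0,0,0]]]}}

```text
clock: 7.33
ee_pos: [0.5424, 0.0337, 0.4132]
tcp_rot: [0.658, 0.753, -0.001, -0.0]
force: [0.0, -0.3, 0.7]
gripper_width: 0.0854
grip_force: 0.0
```

```bash
python3 - <<'E'
from h import *
S=snap("side","side3");m3=optics.camera_model("wrist");C=snap("scene","scene3");W=snap("wrist","wrist3");s=manip.state();print(s["clock"],s["ee_pos"],s["gripper_width"],s["force"])
for im,(x0,y0,x1,y1) in((S,(328,276,356,304)),(C,(250,160,275,182))):
    ys,xs=np.nonzero(im[y0:y1,x0:x1].max(2)<45);print(xs.mean()+x0,ys.mean()+y0,len(xs))
a=S[180:380,260:460,::-1];b=W[:,:,::-1][60:380,120:440]
cv2.imwrite("pics/z3.png",np.hstack([cv2.resize(a,(400,400)),cv2.resize(b,(400,400))]))
E
```

```text
7.4833 [0.54252551 0.03249355 0.41349452] 0.0854591654676465 [-0.4812984   0.30412367 -0.00624048]
340.73394495412845 289.2201834862385 109
261.03225806451616 169.7258064516129 62
```

View pics/z3.png

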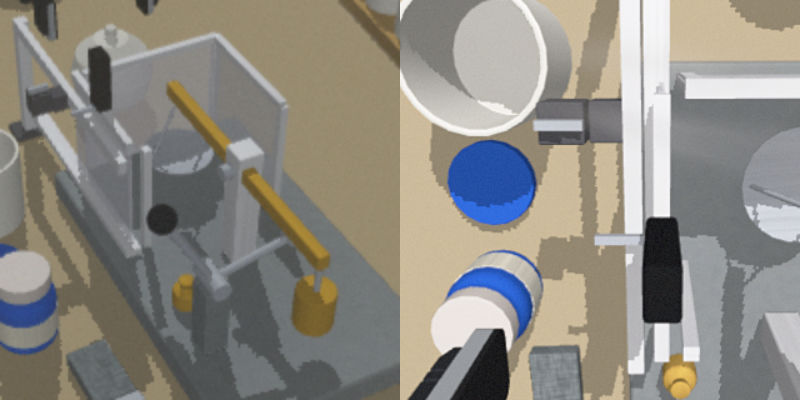

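The side crop shows the knob back at its start pixel and the beam level. The wrist crop shows both blades horizontal, so the yaw is right. I'll re-measure the pointer-to-mark offset from here, then grasp.

```bash
python3 - <<'E'
from h import *
W=cv2.imread("pics/wrist3.png").astype(int);m=optics.camera_model("wrist")
R=np.array([[np.cos(.135),np.sin(.135)],[-np.sin(.135),np.cos(.135)]])
out=[]
for x0,x1,y0,y1,z,th in((230,256,150,170,.163,150),(278,302,243,259,.16,None)):
    w=W[y0:y1,x0:x1,0]-W[y0:y1,x0:x1,2]-5 if th is None else W[y0:y1,x0:x1,0]-th
    w=np.clip(w,0,None);ys,xs=np.mgrid[y0:y1,x0:x1]
    v=(w*ys).sum(0)/np.maximum(w.sum(0),1);print(np.round(v,1))
    vm=np.median(v[w.sum(0)>0]);p=onz(m,(x0+x1)/2,vm,z);out.append(R@p[:2]);print(vm,p)
print(out[0]-out[1])
E
```

```text
[160.1 160.  160.1 160.  160.1 160.  160.  160.  160.  160.1 160.  160.
 160.1 160.  160.  160.  160.  160.  160.1 160.1 160.1 160.  160.1 160.
 160.  160.1]
160.03976219521854 [0.49182698 0.0800347  0.163     ]
[251.8 252.2 251.9 251.6 251.7 251.8 252.  252.1 251.7 251.8 251.6 251.7
 251.7 251.7 251.5 251.5 251.8 251.7 251.8 252.  251.8 251.1 251.1 251.6]
251.7438490978677 [0.5209207  0.03228201 0.16      ]
[-0.02240195  0.05123393]
```

Call:
{"api": "arm_command", "payload": {"newtons": 50, "rows": [[-1,[0,0,-0.1],[0,0,0]],[-1,[0,0,-0.193],[0,0,0]],[-1,[0,0,-0.193],[0,0,0]],[-1,[0,0,-0.193],[0,0,0]],[1,[0,0,-0.193],[0,0,0]],[1,[0,0,-0.193],[0,0,0]],[1,[0,0,-0.193],[0,0,0]],[1,[0,0,-0.193],[0,0,0]],[1,[0,0,-0.193],[0,0,0]],[1,[0,0,-0.193],[0,0,0]],[1,[0,0,-0.193],[0,0,0]],[1,[0,0,-0.193],[0,0,0]]]}}

```text
clock: 8.48
ee_pos: [0.5428, 0.034, 0.3567]
tcp_rot: [0.658, 0.753, 0.001, 0.001]
force: [1.8, -0.0, 2.5]
gripper_width: 0.0133
grip_force: 51.1
```

The grasp holds (13 mm opening, 51 N). I'll pull 51 mm along the balance's +y.

Call:
{"api": "arm_command", "payload": {"rows": [[1,[-0.004,0.03,0],[0,0,0]],[1,[-0.008,0.06,0],[0,0,0]],[1,[-0.012,0.09,0],[0,0,0]],[1,[-0.016,0.12,0],[0,0,0]],[1,[-0.02,0.145,0],[0,0,0]],[1,[-0.022,0.16,0],[0,0,0]],[1,[-0.023,0.169,0],[0,0,0]],[1,[-0.023,0.169,0],[0,0,0]],[1,[-0.023,0.169,0],[0,0,0]],[1,[-0.023,0.169,0],[0,0,0]],[1,[-0.023,0.169,0],[0,0,0]],[1,[-0.023,0.169,0],[0,0,0]]]}}

```text
clock: 9.48
ee_pos: [0.5361, 0.0834, 0.3567]
tcp_rot: [0.658, 0.753, -0.001, 0.002]
force: [3.8, -5.4, 3.2]
gripper_width: 0.0133
grip_force: 51.1
```

```bash
python3 - <<'E'
from h import *
S=snap("side","side4");W=snap("wrist","wrist4");s=manip.state();print(s["clock"],s["ee_pos"],s["gripper_width"],s["force"],s["grip_force"])
a=S[170:330,250:410,::-1];b=W[:,:,::-1][120:360,130:370]
cv2.imwrite("pics/z4.png",np.hstack([cv2.resize(a,(400,400)),cv2.resize(b,(400,400))]))
E
```

```text
9.5833 [0.53609564 0.08338467 0.35665971] 0.013905634989535176 [ 2.25789492 -5.67652566  3.68190423] 51.11702799797058
```

View pics/z4.png

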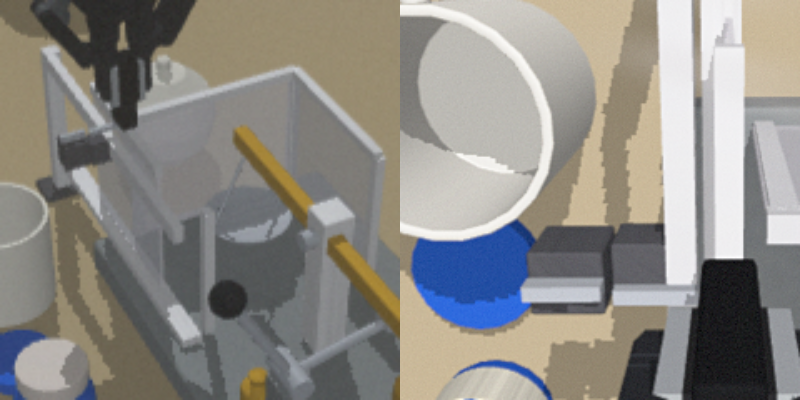

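The pointer stands almost opposite the mark. In the wrist crop both blades lie around row 290, the mark on the left and the pointer on the right. I'll measure the remainder.

```bash
python3 - <<'E'
from h import *
W=cv2.imread("pics/wrist4.png").astype(int);m=optics.camera_model("wrist")
print(list(range(278,308)))
print("mark",W[278:308,212:245].mean(1).round()[:,0].astype(int).tolist())
print("ptr ",W[278:308,260:285].mean(1).round()[:,0].astype(int).tolist())
R=np.array([[np.cos(.135),np.sin(.135)],[-np.sin(.135),np.cos(.135)]])
for v in(284,288,292,296,300): print(v,(R@onz(m,228,v,.163)[:2])[1].round(4),(R@onz(m,272,v,.16)[:2])[1].round(4),(R@onz(m,272,v,.163)[:2])[1].round(4))
E
```

```text
[278, 279, 280, 281, 282, 283, 284, 285, 286, 287, 288, 289, 290, 291, 292, 293, 294, 295, 296, 297, 298, 299, 300, 301, 302, 303, 304, 305, 306, 307]
mark [99, 99, 100, 100, 99, 99, 98, 97, 127, 164, 172, 168, 165, 165, 188, 206, 210, 210, 210, 210, 210, 213, 215, 146, 71, 74, 83, 85, 88, 89]
ptr  [103, 102, 102, 103, 103, 102, 103, 102, 103, 102, 101, 101, 129, 163, 168, 166, 184, 207, 212, 211, 212, 211, 211, 214, 215, 151, 108, 110, 111, 112]
284 0.019 0.0176 0.019
288 0.0172 0.0158 0.0171
292 0.0154 0.0139 0.0153
296 0.0135 0.012 0.0134
300 0.0116 0.0101 0.0115
```

The pointer is about 2 mm short, so I'll trim by that much.

Call:
{"api": "arm_command", "payload": {"rows": [[1,[-0.001,0.007,0],[0,0,0]],[1,[-0.001,0.007,0],[0,0,0]],[1,[-0.001,0.007,0],[0,0,0]],[1,[-0.001,0.007,0],[0,0,0]],[1,[-0.001,0.007,0],[0,0,0]],[1,[-0.001,0.007,0],[0,0,0]],[1,[-0.001,0.007,0],[0,0,0]],[1,[-0.001,0.007,0],[0,0,0]]]}}

```text
clock: 10.25
ee_pos: [0.5358, 0.0854, 0.3567]
tcp_rot: [0.658, 0.753, -0.001, 0.002]
force: [3.0, -5.3, 3.7]
gripper_width: 0.0137
grip_force: 51.1
```

```bash
python3 - <<'E'
from h import *
W=snap("wrist","wrist5").astype(int);S=snap("side","side5");m=optics.camera_model("wrist")
s=manip.state();print(s["clock"],s["ee_pos"],s["force"],s["grip_force"],abs(s["joint_velocities"]).max())
R=np.array([[np.cos(.135),np.sin(.135)],[-np.sin(.135),np.cos(.135)]])
for x0,x1,z in((212,245,.163),(260,285,.16)):
    c=W[280:325,x0:x1,2].mean(1);r=np.nonzero(c>198)[0]+280;v=(r.min()+r.max())/2
    print(r.min(),r.max(),[(R@onz(m,(x0+x1)/2,v,q)[:2])[1].round(4) for q in(z,z+.002)])
ys,xs=np.nonzero(S[276:304,328:356].max(2)<45);print("knob",xs.mean()+328,ys.mean()+276)
E
```

```text
10.35 [0.53581028 0.0854309  0.3566704 ] [ 2.31276024 -6.25402526  1.2905844 ] 51.142802238464355 0.0013999099934568569
297 304 [np.float64(0.0135), np.float64(0.0144)]
295 302 [np.float64(0.0129), np.float64(0.0138)]
knob 340.4945054945055 290.3296703296703
```

The pointer is within 1 mm of the mark, at rest and firmly held, and the lever is still at its front stop.

```bash
python3 -c "
from station import ticket
print(ticket.hand_in())"
```

```text
the job is handed in; nothing more can be done
None
```

The job is handed in, with no verdict returned: I swung the lever to the back until the beam dropped, then forward until the beam was level, and the arm is holding the shield with its pointer measured about 1 mm from the mark.

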